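Plug the handpiece rest into the bench block by feel

TASK

Pull the grey handpiece rest out of the tool caddy and plug it into the beech bench block, its cradle running front to back on the block and its foot flat down on the wood. The block has one hand-drilled hole near its middle that cannot be lined up by eye under the foot: slide the spigot over the wood in a growing spiral with light pressure, about a kilo and never as much as six, until it drops in, press it fully home and let go. Leave the other things on the bench where they are.

Things in the scene. Friction and masses are not known exactly. Their poses are not given: they have to be found in the camera images.
- rest: Handpiece rest, 0.06 to 0.13 kg, loose, standing in the caddy at the start: grey U-shaped cradle on a stem (22 mm diameter, z 6 to 14 mm) and a round foot (44 mm diameter, z 0 to 6 mm), steel spigot below. Origin: middle of the foot's underside, on the spigot's axis; z up, x along the cradle's open channel. Seated, its origin is 34 mm above the block's origin.
- spigot_tip (a point): Lower end of the rest's spigot, 16 mm below the rest's origin. Spigot 10 mm diameter, its edge bevelled to 8.4 mm over the last 1.5 mm.
- cradle_grip (a point): Middle of the cradle, 30 mm above the rest's origin. The cradle is 50 mm long (rest x) and 34 mm wide (rest y) with flat upright sides at y = -17 and +17 mm from z 14 to 44 mm: grip across these, fingertips above the foot.
- caddy: Tool caddy: grey plastic block, fixed, 75 (x) by 124 (y) by 34 mm high, origin at the centre of its underside. A 17 mm wide, 22 mm deep hole in the middle of its top holds the rest's spigot loosely. Bur shanks stand up to 23 mm above its top in a row at each y end (y = -52 and +52 mm).
- block: Bench block, fixed: beech insert in an aluminium frame 126 mm square, origin at the centre of its underside, z up; its front is -x, with a small lug and screw head. The rigid wooden face is flat, 34 mm above the origin, a 92 mm square inside the frame's 17 mm rim, which stands 2 mm higher.
- block_face (a point): Middle of the wooden face. The wood's one hole, round, blind, 11.5 mm diameter and 19 mm deep, straight down, was drilled by hand: its centre is anywhere within 5.5 mm of this point along the block's x and within 5.5 mm along its y, and is not measured. Dark scorch marks and scars around it are flat.
- cast: Stone dental cast, about 62 mm wide and 24 mm high, loose on the bench; origin at its underside. Leave alone.
- knife: Wax knife with a wooden handle, about 175 mm long, lying between caddy and block; origin near its middle, x along it. Leave alone.
- bowl: Blue mixing bowl, 96 mm wide, 55 mm high, loose; origin at its underside. Leave alone.
- jar: Small clear jar with lid, 44 mm wide, 50 mm high, loose; origin at its underside. Leave alone.
Not all that is in view belongs to the job. There is more than one size of the block; the job needs the largest. Leave any yellow look-alike of the rest alone.

How it is judged:
By the outcome, as a careful person would: the job done as asked, in the order asked, and still so for the second after the job is handed in, with the robot touching nothing.
It also fails if it takes over 72 s, if anything falls off the work surface, if the arm or the gripper's body presses on something with over 40 N, if the wrist force passes 120 N, or if a joint passes its speed limit or range.

ROBOT

A 6-joint arm with a two-finger parallel gripper is mounted at the origin on the work surface. World frame = base frame: x ahead of the robot, y to its left, z up, the work surface at z = 0. Lengths are in m, angles in degrees, forces in N, time in s.
With the tool pointing down it reaches from about 0.375 to 0.9 m from the base axis. Payload 3.1 kg.
Tool frame: the origin (TCP) lies on the centre line of the jaws, within the pads' length; the fingertips stand 17 mm ahead of it and the grasp point (between the pads) lies 2 mm behind it; z points along the fingers, y is the line along which they close (so a half turn about z gives the same grasp; the last joint's range is limited). The gripper opens to 87 mm and grips with 3 to 60 N. Pads are 19 mm wide; open, the fingers measure 117 mm over their backs; the gripper's body (75 mm by 190 mm) begins 51 mm behind the grasp point.
Start: joints at [-10.227, 30.224, 82.088, -0, 67.689, -10.227], TCP at [0.625, 0, 0.206] pointing down, gripper open.
Joint ranges: [-176.69, 176.69], [-43.24, 126.21], [12.49, 139.97], [-82, 262], [0, 151.66], [-163.58, 163.58]. Speed limits (degrees/s): [159.86, 159.86, 180, 180, 180, 180].

INTERFACE

Orientations are given as a 3x3 rotation matrix whose columns are the frame's x, y, z axes.
In Python, from rig import bot, imaging, finder gives the robot as it stands. The module is installed in compiled form; this text tells all that it offers.
- The arm moves only by the tool play_rows, never from a script. Its argument "motion" is a list that holds one entry, the list of rows, each a list of 6 numbers: the shift along the tool's x, y, z in m, then the turn, a rotation vector about the tool's x, y, z in degrees. In form: [[[dx, dy, dz, wx, wy, wz], ...]]. A call has 1 to 8 rows; each row is the pose to reach, as a shift and turn from the pose commanded when the call began, along the tool's axes at that moment; what a row does not reach only later rows make up. A row lasts 1/12 s, in which the tool goes at most 41.7 mm and 7.16 degrees, less where a joint would pass 70% of its speed; a pose out of reach is approached as far as the arm can. A call with a gripper value outside its range is refused whole. "fingers" is the finger opening in m, from 0 to 0.087, set as the call begins (left out, the last holds). The fingers move at their own pace and stop on an object; the grip force is fixed at half the most. Time passes only in rows, so rows that repeat a pose let the fingers close. It gives the time, the measured TCP pose, the force, the opening and the grip force at its end, in the units of the state.
- bot.read_state(): the state, without advancing time (a new reading comes with each control period).
- imaging.capture(name): name is "scene" or "side" or "wrist"; returns a dict with "frame" (400x640x3 uint8, red, green, blue), "camera_matrix" (3x3 intrinsics, pixels), "R" (3x3) and "t" (3): a world point X has camera coordinates R X + t. Camera axes: x right, y down, z forward; pixel columns grow to the right and rows downward; lengths in m; the calibration is good to about 2 mm. A picture is of the moment at which its call begins. There is no depth.
- bot.hand_in(): hands the job in; it is judged then, once.
Trained networks look in the newest picture that a camera, given by its name, has taken for a name from the list of things; names that differ only in an ending like _2 or _b are one class to them, and where a whole thing is asked for, a point or a joint stands for the part that bears it (a point fixed in the world has none). Each returns a list of dicts, best first, with "confidence" (0 to 1); they miss things now and then, are a little off and sometimes report something else, mostly with a low value. They report only what shows in the picture. A call takes as long as a camera call. They do not tell look-alikes from the thing itself.
- finder.recognise(camera, name): "at" ([x, y, z] in m, in world coordinates, good to about 4 mm: the middle of the surface that is visible of it).
- finder.outline_of(camera, name): "pixels" (400x640 bool, what is visible of it).
The state is a dict: "time_s": time; "joint_positions": joint angles; "qvel": joint speeds; "tau": joint torques, N m; "position": TCP position; "tcp_rot": TCP orientation; "force": force on the tool from outside, world axes, zero at the start; "moment": the same for the moment, N m; "opening": opening from 0.0 (shut) to 1.0 (fully open); "grasp_force": force on a finger pad.
Only numpy, scipy, OpenCV 4.12 (cv2) and the standard library are available. Lean on these libraries where they do the work, as an engineer would, in place of code of your own. Each camera call takes 0.05 s, during which the arm holds its last target. There are 200 camera calls.

## Working session

There is one attempt and no reset: what is moved stays moved. The work goes in short steps, Python scripts to look and compute and a tool call to move; the robot and the scene stay as the last step left them, time stands still between calls to the robot, and variables do not carry over. Pictures are saved under pics/ and viewed, at most 10 in all, crops included, and the job is handed in when it is done.

Besides the shell and the picture viewer there is one more tool, called after "Call:" as name(argument=value, ...) on one line, values as JSON. play_rows: Moves the arm, as the interface text tells. Its arguments: {"type":"object","properties":{"motion":{"type":"array"},"fingers":{"type":"number"}},"required":["motion"]}

```bash
mkdir -p pics
cat > h.py <<'E'
import numpy as np, cv2
from rig import bot, imaging, finder
def snap(c,fn=None):
    d=imaging.capture(c)
    if fn: cv2.imwrite('pics/'+fn,d['frame'][:,:,::-1])
    return d
def proj(d,X):
    p=d['camera_matrix']@(d['R']@np.array(X)+d['t']); return p[:2]/p[2]
def back(d,px,z):
    r=d['R'].T@np.linalg.inv(d['camera_matrix'])@np.array([px[0],px[1],1.]); c=-d['R'].T@d['t']
    return c+r*(z-c[2])/r[2]
E
python3 - <<'E'
from h import *
s=bot.read_state(); print(s)
fs=[]
for c in ['scene','side']:
    d=snap(c,c+'0.png')
    for n in ['rest','caddy','block','cast','knife','bowl','jar']:
        for r in finder.recognise(c,n)[:4]: print(c,n,np.round(r['at'],3),round(r['confidence'],2),np.round(proj(d,r['at'])))
E
```

```text
{'time_s': 0.0, 'joint_positions': array([-1.02283808e+01,  3.02791967e+01,  8.21551465e+01, -9.28409015e-04,
        6.76863205e+01, -1.02277931e+01]), 'qvel': array([ 0.02350129, -0.0184997 , -0.02894277, -0.07042787,  0.06878974,
        0.03241586]), 'tau': array([-5.45745443e-04, -4.40045428e+01, -1.76593530e+01,  6.32597599e-02,
        5.83207863e-02, -1.53719384e-04]), 'position': array([6.24258728e-01, 1.46489404e-04, 2.05176047e-01]), 'tcp_rot': array([[ 4.46245010e-06,  9.99997847e-01, -2.07517025e-03],
       [ 9.99999935e-01, -3.71703419e-06,  3.59210828e-04],
       [ 3.59202341e-04, -2.07517172e-03, -9.99997782e-01]]), 'force': array([-0.16462203, -0.27008428,  0.60366789]), 'moment': array([-0.01668515, -0.01356308,  0.01826758]), 'grasp_force': 0.0, 'opening': 1.000249916789573}
scene rest [0.499 0.169 0.066] 0.85 [425. 218.]
scene rest [0.394 0.209 0.04 ] 0.74 [440. 208.]
scene caddy [0.514 0.173 0.033] 0.7 [425. 232.]
scene caddy [0.501 0.169 0.065] 0.28 [425. 219.]
scene block [ 0.589 -0.225  0.034] 0.96 [272. 226.]
scene block [ 0.547 -0.401  0.022] 0.85 [222. 21
[... 235 characters left out ...]
] 0.41 [272. 225.]
scene jar [ 0.717 -0.007  0.04 ] 0.93 [339. 269.]
side rest [0.48  0.159 0.06 ] 0.81 [264. 155.]
side rest [0.376 0.198 0.048] 0.79 [221. 160.]
side rest [0.478 0.118 0.031] 0.6 [269. 173.]
side caddy [0.479 0.117 0.031] 0.78 [270. 173.]
side block [ 0.378 -0.343  0.021] 0.89 [284. 347.]
side block [ 0.52  -0.421  0.028] 0.87 [400. 357.]
side block [ 0.544 -0.254  0.034] 0.69 [361. 267.]
side cast [ 0.721 -0.192  0.018] 0.85 [425. 226.]
side cast [0.483 0.163 0.059] 0.72 [265. 154.]
side cast [0.477 0.116 0.032] 0.21 [269. 173.]
side knife [ 0.465 -0.009  0.004] 0.54 [279. 211.]
side bowl [0.713 0.175 0.039] 0.63 [347. 142.]
side jar [ 0.691 -0.024  0.032] 0.89 [374. 182.]
```

View pics/scene0.png

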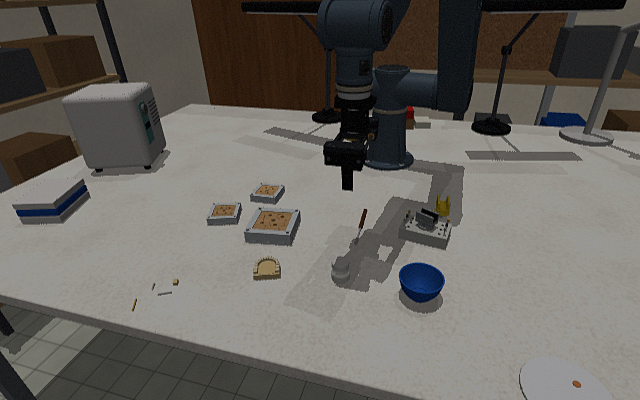

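View pics/side0.png

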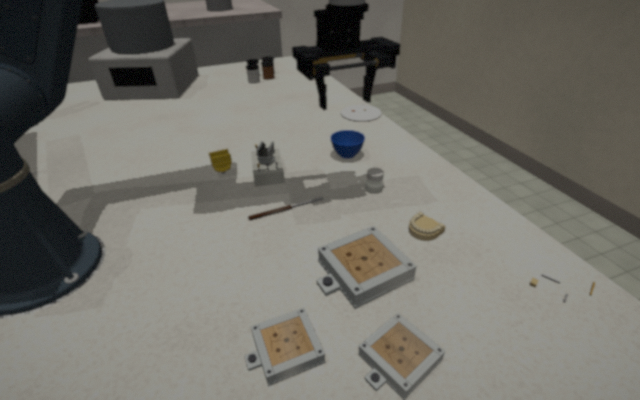

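Candidates for the rest in the scene view are the grey U cradle in the caddy at (427,217) and the yellow look-alike behind it at (442,206). I choose the grey one. Candidates for the block are the large one at (272,225) and two small ones at (267,192) and (224,213), so I take (272,225). Next I go above the caddy for a close check.

Call:
play_rows(motion=[[[0.165, -0.125, -0.08, 0, 0, 0], [0.165, -0.125, -0.08, 0, 0, 0], [0.165, -0.125, -0.08, 0, 0, 0], [0.165, -0.125, -0.08, 0, 0, 0], [0.165, -0.125, -0.08, 0, 0, 0], [0.165, -0.125, -0.08, 0, 0, 0], [0.165, -0.125, -0.08, 0, 0, 0], [0.165, -0.125, -0.08, 0, 0, 0]]])

```text
time_s: 1.47
position: [0.5002, 0.1653, 0.2866]
tcp_rot: [[-0.002, 1.0, 0.002], [1.0, 0.002, -0.001], [-0.001, 0.002, -1.0]]
force: [-0.1, -0.2, 0.0]
opening: 0.997
grasp_force: 0.0
```

Run:
```python
from h import *
s=bot.read_state(); print(s['time_s'],s['position'],s['tcp_rot'].round(3))
d=snap('wrist','w1.png'); print('cam',-d['R'].T@d['t'], d['R'].round(2))
for n in ['rest','caddy']:
    for r in finder.recognise('wrist',n)[:4]: print(n,np.round(r['at'],4),round(r['confidence'],2),np.round(proj(d,r['at'])))
```

```text
1.4667 [0.50024316 0.1652638  0.28663206] [[-0.002  1.     0.002]
 [ 1.     0.002 -0.001]
 [-0.001  0.002 -1.   ]]
cam [0.50062624 0.23872391 0.46554497] [[ 1.    0.    0.  ]
 [-0.   -0.96  0.27]
 [ 0.   -0.27 -0.96]]
rest [0.4838 0.1732 0.065 ] 0.87 [302. 163.]
rest [0.3761 0.2084 0.0452] 0.56 [222. 134.]
caddy [0.4849 0.1858 0.0346] 0.95 [304. 150.]
```

View pics/w1.png

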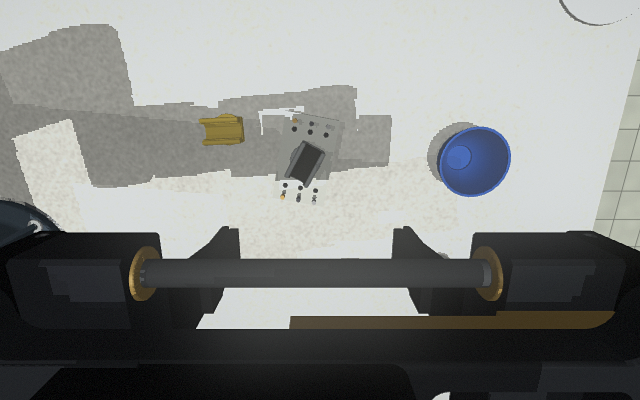

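The picture shows the grey rest at (305,163) in the caddy, which is turned by about 60–70°, and the yellow look-alike at (221,130). I go closer.

Call:
play_rows(motion=[[[-0.02, -0.015, 0.11, 0, 0, 0], [-0.02, -0.015, 0.11, 0, 0, 0], [-0.02, -0.015, 0.11, 0, 0, 0], [-0.02, -0.015, 0.11, 0, 0, 0], [-0.02, -0.015, 0.11, 0, 0, 0]]])

```text
time_s: 2.03
position: [0.4846, 0.1438, 0.1746]
tcp_rot: [[0.002, 1.0, -0.004], [1.0, -0.002, -0.0], [-0.0, -0.004, -1.0]]
force: [0.6, 1.2, 0.9]
opening: 0.996
grasp_force: 0.0
```

Run:
```python
from h import *
d=snap('wrist'); c=-d['R'].T@d['t']; print(bot.read_state()['position'],c)
for n in ['rest','caddy']:
    for r in finder.recognise('wrist',n)[:3]: print(n,np.round(r['at'],4),round(r['confidence'],2),np.round(proj(d,r['at'])))
o=finder.outline_of('wrist','rest')
for r in o[:2]:
    m=r['pixels'].astype(np.uint8); cs,_=cv2.findContours(m,0,2); k=max(cs,key=cv2.contourArea)
    print(r['confidence'],cv2.minAreaRect(k),cv2.boundingRect(k))
im=d['frame'][60:230,210:430,::-1]; im=cv2.resize(im,None,fx=3.5,fy=3.5,interpolation=cv2.INTER_CUBIC)
cv2.imwrite('pics/w2.png',im); np.savez('w2.npz',**d)
```

```text
[0.48652181 0.14434126 0.17637411] [0.48644879 0.21725001 0.35356903]
rest [0.4841 0.1714 0.0631] 0.7 [315. 161.]
rest [0.3791 0.2105 0.0456] 0.62 [206. 118.]
caddy [0.4837 0.1894 0.0329] 0.73 [314. 139.]
0.93 ((202.60107421875, 115.86827850341797), (43.415260314941406, 61.02661895751953), 82.50414276123047) (170, 93, 64, 44)
0.77 ((315.6178283691406, 160.70062255859375), (44.214012145996094, 57.462257385253906), 28.610462188720703) (289, 129, 58, 65)
```

View pics/w2.png

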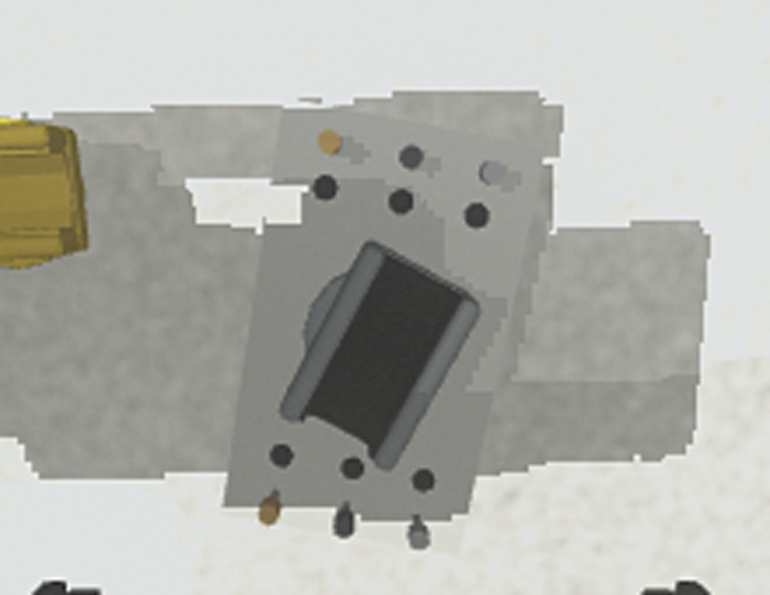

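The crop confirms the grey U cradle is in the caddy hole and shows the foot edge at left. Its rails run from lower left to upper right, and the yellow look-alike is outside the caddy. Now I compute the grasp pose.

Run:
```python
from h import *
d=dict(np.load('w2.npz'))
P=[back(d,(210+u/3.5,60+v/3.5),0.077) for u,v in [(372,242),(285,417),(480,308),(388,470)]]
for p in P: print(p.round(4))
P=np.array(P); print('mid',P.mean(0), 'len',np.linalg.norm(P[0]-P[1]),np.linalg.norm(P[2]-P[3]),'w',np.linalg.norm(P[0]-P[2]))
a=(P[0]-P[1])+(P[2]-P[3]); b=(P[2]-P[0])+(P[3]-P[1]); print('ax',np.degrees(np.arctan2(a[1],a[0])),np.degrees(np.arctan2(b[1],b[0])))
s=bot.read_state(); print(s['position'],s['tcp_rot'].round(4))
th=np.degrees(np.arctan2(b[1],b[0])); print('joints',s['joint_positions'].round(1))
m=P.mean(0); m[2]=0.034+0.030-0.002
print('tool delta',s['tcp_rot'].T@(m-s['position']))
```

```text
[0.4858 0.2017 0.077 ]
[0.4629 0.157  0.077 ]
[0.5132 0.1851 0.077 ]
[0.4899 0.1426 0.077 ]
mid [0.48795109 0.17158185 0.077     ] len 0.05019837313871409 0.04856593720557989 w 0.03198826142575035
ax 62.08692161685314 -29.658130383787263
[0.48742722 0.14513673 0.17808168] [[ 3.e-04  1.e+00  5.e-03]
 [ 1.e+00 -3.e-04  4.e-04]
 [ 4.e-04  5.e-03 -1.e+00]]
joints [  4.   23.4 100.6   0.   55.7   4. ]
tool delta [ 2.63938699e-02 -6.03493352e-05  1.16094514e-01]
```

Call:
play_rows(motion=[[[0.0265, 0.001, 0.05, 0, 0, 29], [0.0265, 0.001, 0.05, 0, 0, 29], [0.0265, 0.001, 0.05, 0, 0, 29], [0.0265, 0.001, 0.05, 0, 0, 29], [0.0265, 0.001, 0.05, 0, 0, 29], [0.0265, 0.001, 0.05, 0, 0, 29], [0.0265, 0.001, 0.05, 0, 0, 29]]])

```text
time_s: 2.82
position: [0.487, 0.1717, 0.1273]
tcp_rot: [[0.482, 0.876, 0.003], [0.876, -0.482, 0.0], [0.002, 0.002, -1.0]]
force: [-0.5, -0.2, -0.3]
opening: 0.996
grasp_force: 0.0
```

Run:
```python
from h import *
for i in range(3):
    d=snap('wrist','w3.png'); s=bot.read_state(); print(s['position'],s['tcp_rot'].round(4)[:,1], s['joint_positions'].round(1))
    for r in finder.recognise('wrist','rest')[:2]: print(np.round(r['at'],4),round(r['confidence'],2),np.round(proj(d,r['at'])))
```

```text
[0.48674737 0.17166115 0.12708303] [ 0.8757 -0.4829  0.0017] [  7.   28.5 102.2  -0.   49.2  35.9]
[0.4845 0.1725 0.0641] 0.89 [312. 205.]
[0.3827 0.2107 0.046 ] 0.75 [191. 216.]
[0.48640806 0.17153595 0.12672428] [ 0.8752 -0.4838  0.001 ] [  7.   28.5 102.2   0.   49.2  35.9]
[0.378  0.2102 0.0439] 0.76 [188. 218.]
[0.4861 0.172  0.0638] 0.74 [314. 204.]
[0.48616158 0.17148601 0.12644606] [ 8.749e-01 -4.843e-01  4.000e-04] [  7.   28.6 102.2   0.   49.2  36. ]
[0.3795 0.2121 0.0443] 0.88 [188. 216.]
[0.4817 0.1737 0.0625] 0.62 [309. 204.]
```

View pics/w3.png

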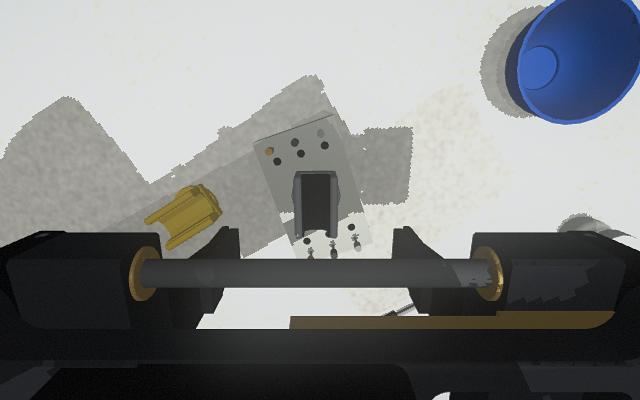

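The cradle stands upright and centred between the jaws at (316,205), clear of the yellow look-alike at (183,217). Now I descend and grip.

Call:
play_rows(motion=[[[0, 0, 0.035, 0, 0, 0], [0, 0, 0.05, 0, 0, 0], [0, 0, 0.064, 0, 0, 0], [0, 0, 0.064, 0, 0, 0], [0, 0, 0.064, 0, 0, 0]]])

```text
time_s: 3.53
position: [0.4855, 0.1714, 0.0617]
tcp_rot: [[0.485, 0.875, -0.002], [0.875, -0.485, -0.0], [-0.001, -0.001, -1.0]]
force: [0.1, 0.3, -0.4]
opening: 1.0
grasp_force: 0.0
```

Call:
play_rows(motion=[[[0, 0, 0, 0, 0, 0], [0, 0, 0, 0, 0, 0], [0, 0, 0, 0, 0, 0], [0, 0, 0, 0, 0, 0], [0, 0, 0, 0, 0, 0], [0, 0, 0, 0, 0, 0], [0, 0, 0, 0, 0, 0], [0, 0, 0, 0, 0, 0]]], fingers=0)

```text
time_s: 4.2
position: [0.486, 0.1716, 0.0622]
tcp_rot: [[0.485, 0.875, 0.0], [0.875, -0.485, 0.0], [0.0, 0.0, -1.0]]
force: [0.1, -0.1, -0.1]
opening: 0.483
grasp_force: 0.0
```

Call:
play_rows(motion=[[[0, 0, 0, 0, 0, 0], [0, 0, 0, 0, 0, 0], [0, 0, 0, 0, 0, 0], [0, 0, 0, 0, 0, 0], [0, 0, 0, 0, 0, 0]]])

```text
time_s: 4.62
position: [0.486, 0.1715, 0.0621]
tcp_rot: [[0.485, 0.875, -0.0], [0.875, -0.485, -0.0], [-0.0, -0.0, -1.0]]
force: [0.1, 0.2, -0.1]
opening: 0.091
grasp_force: 0.0
```

The fingers closed past 34 mm without contact, so I look.

Run:
```python
from h import *
a=snap('wrist')['frame'][60:330,180:460,::-1]; d=snap('side'); s=bot.read_state()
print(s['position'],s['opening'],s['grasp_force'],proj(d,s['position']),proj(d,s['position']-[0,0,.017]))
b=d['frame'][90:220,190:350,::-1]
a=cv2.resize(a,(400,386)); b=cv2.resize(b,(400,325),interpolation=cv2.INTER_CUBIC)
b=cv2.copyMakeBorder(b,0,61,0,0,0); cv2.imwrite('pics/w4.png',np.hstack([a,b]))
for r in finder.recognise('side','rest')[:3]+finder.recognise('wrist','rest')[:3]: print(np.round(r['at'],4),round(r['confidence'],2))
```

```text
[0.48593698 0.17154269 0.06212331] 0.03283948881382749 0.0 [265.33093303 151.11131916] [266.06259769 157.01287291]
[0.3744 0.1934 0.044 ] 0.86
[0.4834 0.1585 0.0584] 0.81
[0.3852 0.214  0.0391] 0.71
[0.4854 0.1842 0.0644] 0.68
[0.5646 0.0026 0.0074] 0.54
```

View pics/w4.png

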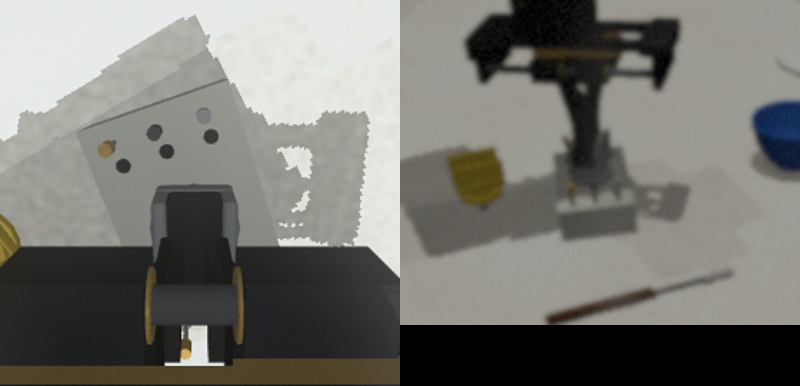

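Run:
```python
from h import *
d=snap('wrist'); s=bot.read_state(); R=s['tcp_rot'];p=s['position']
print(d['camera_matrix'].round(1).tolist(), s['opening'],s['grasp_force'],s['force'])
for o in [(0,0,-.002),(0,0,.017),(0,.017,-.002),(0,.017,.017),(0.025,.017,-.016),(0.025,-.017,-.016),(-0.025,.017,-.016)]: print(o,proj(d,p+R@np.array(o)).round())
im=d['frame'][150:340,220:420,::-1]
hsv=cv2.convertScaleAbs(im,alpha=2.2,beta=10)
cv2.imwrite('pics/w5.png',cv2.resize(hsv,(600,570),interpolation=cv2.INTER_CUBIC))
```

```text
[[309.1, 0.0, 315.6], [0.0, 309.1, 196.4], [0.0, 0.0, 1.0]] 0.012230823299738536 0.0 [ 0.84303809 -0.71977277  0.03502501]
(0, 0, -0.002) [315. 235.]
(0, 0, 0.017) [315. 224.]
(0, 0.017, -0.002) [342. 235.]
(0, 0.017, 0.017) [340. 224.]
(0.025, 0.017, -0.016) [345. 203.]
(0.025, -0.017, -0.016) [284. 203.]
(-0.025, 0.017, -0.016) [343. 283.]
```

View pics/w5.png

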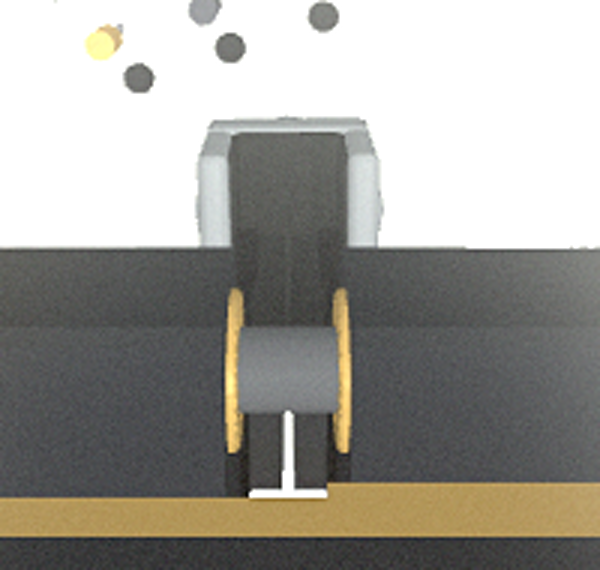

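The picture shows closed fingers over the channel at full-frame (316,228) with the rails outside them, so the fingertips look higher than expected. I check the tip height in the fixed cameras, starting with the first scene picture, where the tip is at about (347,190).

Run:
```python
from h import *
d=snap('scene','sc1.png')
for z in (.189,.206,.224,.24): print(z,[proj(d,(.625+o,0,z)).round(1).tolist() for o in (-.05,0,.05)])
g=cv2.imread('pics/scene0.png',0); print(g[176:196,340:356])
s=bot.read_state(); p=s['position']
for z in (.045,.062,.08): print(z,proj(d,(p[0],p[1],z)))
a=cv2.imread('pics/scene0.png')[120:210,290:410]; b=d['frame'][150:250,370:500,::-1]
cv2.imwrite('pics/s2.png',np.hstack([cv2.resize(a,(400,300),interpolation=2),cv2.resize(b,(390,300),interpolation=2)]))
```

```text
0.189 [[356.0, 181.9], [351.4, 192.0], [346.3, 203.1]]
0.206 [[356.2, 175.5], [351.5, 185.3], [346.4, 196.2]]
0.224 [[356.4, 168.5], [351.7, 178.0], [346.4, 188.7]]
0.24 [[356.5, 162.1], [351.8, 171.4], [346.5, 181.8]]
[[160 123   0   1   0   3   8  13   1   0   4   0   0 171 153 151]
 [160 122   0   0   0   6   2   4   2   3   1   5   0 169 153 149]
 [155 139   0   0   2   3   1   2   1   6   3   0   0 174 155 148]
 [156 178   0   0   2   7   0   5   5   3   1   0   0 175 157 148]
 [157 178   0   0  10   0   2   0   1  12   0   1   0 175 153 149]
 [158 175   0   4   5   0   7   2   8   0   1   0   0 175 153 149]
 [158 177   0   0   3   2   6   1   6   4   5   0   0 179 155 152]
 [156 178   0   0   0   0   0   9   4  10   4   0   0 173 154 151]
 [154 175   0   0   0   0   0   0   5   3   0   0   0 173 153 149]
 [153 177   0   0   0   1   8   0   0  12   2   0   0 173 154 149]
 [155 176   0   0   7   1   3   4   2   7   9   0   0 172 158 150]
 [157 177   0   0   0   4   5   9   5   0   0   0   0 171 153 150]
 [157 174   0   0   0   0   1   4   2   0   4   0  26 169 157 151]
 [155 166  49  64  28   1   7   8   0   0   0   0  21 172 156 152]
 [152 158 128 136 107  93  95  96  89  91  61  57  27 165 152 150]
 [150 154 156 158 159 162 162 167 168 169 133 136  96 159 154 149]
 [150 149 152 152 152 156 153 155 150 156 157 160 158 157 153 152]
 [147 152 151 150 154 151 151 152 152 151 150 153 154 150 153 153]
 [149 151 155 152 151 153 152 154 149 153 152 149 153 151 151 152]
 [150 149 151 151 151 150 151 152 154 150 151 151 152 150 150 151]]
0.045 [425.3703103  222.12626681]
0.062 [426.15363988 216.74704891]
0.08 [426.99907778 210.94132574]
```

View pics/s2.png

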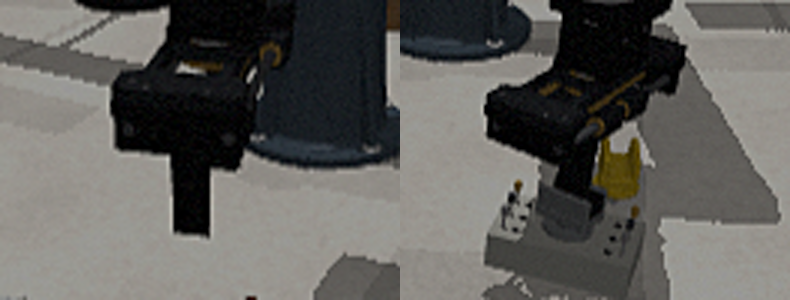

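The start picture puts the near fingertip at (347,190), which is z≈0.22. The reported TCP with the stated 17 mm would give 0.189, so the gripper really stands about 31 mm higher than reported. The right crop shows the closed fingers only at the top of the cradle. I go up, open, and descend about 31 mm deeper, watching the force.

Call:
play_rows(motion=[[[0, 0, -0.04, 0, 0, 0], [0, 0, -0.04, 0, 0, 0], [0, 0, -0.04, 0, 0, 0]]])

```text
time_s: 5.17
position: [0.4876, 0.1718, 0.1035]
tcp_rot: [[0.485, 0.875, 0.004], [0.875, -0.485, 0.001], [0.003, 0.003, -1.0]]
force: [-0.1, 0.8, 0.2]
opening: 0.004
grasp_force: 0.0
```

Call:
play_rows(motion=[[[0, 0, 0, 0, 0, 0], [0, 0, 0, 0, 0, 0], [0, 0, 0, 0, 0, 0], [0, 0, 0, 0, 0, 0], [0, 0, 0, 0, 0, 0], [0, 0, 0, 0, 0, 0], [0, 0, 0, 0, 0, 0], [0, 0, 0, 0, 0, 0]]], fingers=0.087)

```text
time_s: 5.83
position: [0.4859, 0.1715, 0.102]
tcp_rot: [[0.485, 0.875, -0.0], [0.875, -0.485, -0.0], [-0.0, -0.0, -1.0]]
force: [-0.6, -0.3, -0.2]
opening: 0.522
grasp_force: 0.0
```

Call:
play_rows(motion=[[[0, 0, 0, 0, 0, 0], [0, 0, 0, 0, 0, 0], [0, 0, 0, 0, 0, 0], [0, 0, 0, 0, 0, 0], [0, 0, 0, 0, 0, 0], [0, 0, 0, 0, 0, 0]]])

```text
time_s: 6.33
position: [0.486, 0.1715, 0.1022]
tcp_rot: [[0.485, 0.875, 0.0], [0.875, -0.485, -0.0], [-0.0, 0.0, -1.0]]
force: [-0.3, 0.2, -0.7]
opening: 0.954
grasp_force: 0.0
```

Call:
play_rows(motion=[[[0, 0, 0.03, 0, 0, 0], [0, 0, 0.045, 0, 0, 0], [0, 0, 0.055, 0, 0, 0], [0, 0, 0.062, 0, 0, 0], [0, 0, 0.062, 0, 0, 0], [0, 0, 0.062, 0, 0, 0]]])

```text
time_s: 6.83
position: [0.4861, 0.1716, 0.0402]
tcp_rot: [[0.485, 0.875, -0.0], [0.875, -0.485, -0.0], [-0.0, -0.0, -1.0]]
force: [-0.0, -0.6, -0.8]
opening: 0.997
grasp_force: 0.0
```

Call:
play_rows(motion=[[[0, 0, 0.004, 0, 0, 0], [0, 0, 0.008, 0, 0, 0], [0, 0, 0.008, 0, 0, 0]]])

```text
time_s: 7.08
position: [0.486, 0.1715, 0.0321]
tcp_rot: [[0.485, 0.875, 0.0], [0.875, -0.485, -0.0], [0.0, 0.0, -1.0]]
force: [0.2, 0.1, 0.1]
opening: 1.0
grasp_force: 0.0
```

Call:
play_rows(motion=[[[0, 0, 0, 0, 0, 0], [0, 0, 0, 0, 0, 0], [0, 0, 0, 0, 0, 0], [0, 0, 0, 0, 0, 0], [0, 0, 0, 0, 0, 0], [0, 0, 0, 0, 0, 0], [0, 0, 0, 0, 0, 0], [0, 0, 0, 0, 0, 0]]], fingers=0)

```text
time_s: 7.75
position: [0.486, 0.1715, 0.0322]
tcp_rot: [[0.485, 0.875, 0.0], [0.875, -0.485, 0.0], [0.0, 0.0, -1.0]]
force: [-0.2, -0.2, -0.2]
opening: 0.479
grasp_force: 0.0
```

Call:
play_rows(motion=[[[0, 0, 0, 0, 0, 0], [0, 0, 0, 0, 0, 0], [0, 0, 0, 0, 0, 0], [0, 0, 0, 0, 0, 0]]])

```text
time_s: 8.08
position: [0.486, 0.1715, 0.0322]
tcp_rot: [[0.485, 0.875, 0.0], [0.875, -0.485, -0.0], [0.0, 0.0, -1.0]]
force: [0.2, -0.8, -0.1]
opening: 0.391
grasp_force: 30.0
```

The rest is gripped: opening 34 mm, 30 N. I lift it and carry it to a viewing pose by the block.

Call:
play_rows(motion=[[[0, 0, -0.015, 0, 0, 0], [0, 0, -0.035, 0, 0, 0], [0, 0, -0.07, 0, 0, 0], [0, 0, -0.11, 0, 0, 0], [0, 0, -0.15, 0, 0, 0], [0, 0, -0.15, 0, 0, 0]]])

```text
time_s: 8.58
position: [0.491, 0.1724, 0.1892]
tcp_rot: [[0.484, 0.875, 0.015], [0.875, -0.485, 0.002], [0.009, 0.012, -1.0]]
force: [1.4, -0.4, -1.4]
opening: 0.389
grasp_force: 30.0
```

Call:
play_rows(motion=[[[-0.03, 0.025, 0, 0, 0, -3], [-0.06, 0.05, 0, 0, 0, -6], [-0.09, 0.076, 0, 0, 0, -9], [-0.12, 0.102, 0, 0, 0, -12], [-0.15, 0.127, 0, 0, 0, -15], [-0.18, 0.153, 0, 0, 0, -18], [-0.21, 0.178, 0, 0, 0, -21], [-0.24, 0.204, 0, 0, 0, -24]]])

```text
time_s: 9.25
position: [0.5474, -0.1389, 0.1813]
tcp_rot: [[0.085, 0.996, -0.001], [0.996, -0.085, 0.001], [0.001, -0.002, -1.0]]
force: [0.8, 0.1, -1.8]
opening: 0.389
grasp_force: 30.0
```

Call:
play_rows(motion=[[[-0.04, 0.012, 0, 0, 0, -1], [-0.08, 0.024, 0, 0, 0, -3], [-0.12, 0.036, 0, 0, 0, -5], [-0.159, 0.046, 0, 0, 0, -5], [-0.159, 0.046, 0, 0, 0, -5], [-0.159, 0.046, 0, 0, 0, -5], [-0.159, 0.046, 0, 0, 0, -5]]])

```text
time_s: 9.83
position: [0.5789, -0.2988, 0.1808]
tcp_rot: [[0.001, 1.0, -0.002], [1.0, -0.001, 0.003], [0.003, -0.002, -1.0]]
force: [-0.6, 0.4, -0.3]
opening: 0.389
grasp_force: 30.0
```

Run:
```python
from h import *
d=snap('wrist'); s=bot.read_state(); print(s['time_s'],s['position'],s['tcp_rot'].round(3)[:,0],s['force'],'cam',-d['R'].T@d['t'])
for r in finder.recognise('wrist','block')[:3]: print(np.round(r['at'],4),round(r['confidence'],2),np.round(proj(d,r['at'])))
for r in finder.outline_of('wrist','block')[:3]:
    m=r['pixels'].astype(np.uint8); k=max(cv2.findContours(m,0,2)[0],key=cv2.contourArea)
    print(r['confidence'],cv2.minAreaRect(k),cv2.boundingRect(k))
cv2.imwrite('pics/b1.png',cv2.resize(d['frame'][0:300,100:500,::-1],(800,600),interpolation=2)); np.savez('b1.npz',**d)
```

```text
9.8833 [ 0.5790567  -0.29803874  0.18112328] [-0.     1.     0.002] [-0.26207116 -0.27018921 -1.14960896] cam [ 0.58026438 -0.22591267  0.35996143]
[ 0.5557 -0.2312  0.0344] 0.97 [292. 117.]
[ 0.3805 -0.3261  0.0244] 0.69 [140. 204.]
[ 0.5789 -0.2909  0.2121] 0.57 [314. 242.]
0.62 ((145.67642211914062, 204.6022491455078), (77.64865112304688, 91.77520751953125), 84.5596694946289) (100, 167, 95, 79)
0.58 ((288.5915832519531, 119.39584350585938), (127.6366958618164, 146.0829620361328), 82.50414276123047) (215, 47, 150, 141)
0.58 ((254.25, 239.75001525878906), (15.55634880065918, 31.819805145263672), 45.0) (246, 230, 22, 27)
```

View pics/b1.png

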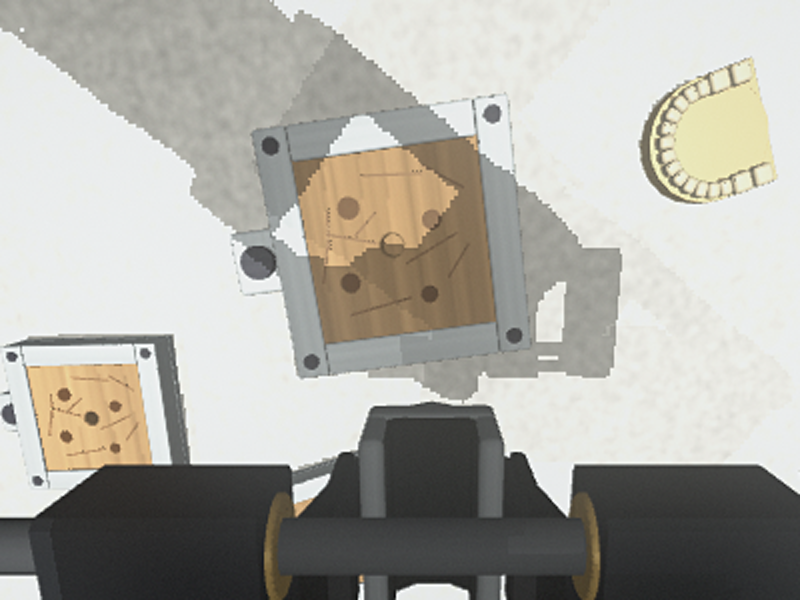

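The picture shows the large block, turned about -8°, with its wood corners near crop (292,160), (477,138), (497,325) and (328,343). The hole-like ring is at (392,243), and the lug is at (256,262) on the -x side. The cradle in hand has its far end at row ~408.

Run:
```python
from h import *
d=dict(np.load('b1.npz')); f=lambda u,v,z: back(d,(100+u/2,v/2),z)
O=np.array([f(*c,.036) for c in [(252,130),(507,94),(530,348),(301,378)]])
W=np.array([f(*c,.035) for c in [(291,160),(477,138),(497,325),(328,343)]])
S=np.array([f(*c,.036) for c in [(270,146),(492,114),(514,335),(312,362)]])
for Q in (O,W,S):
    a=Q[1]-Q[0]+Q[2]-Q[3]; b=Q[0]-Q[3]+Q[1]-Q[2]
    print(Q.mean(0).round(4),[round(np.linalg.norm(Q[i]-Q[i-1]),4) for i in range(4)],np.degrees(np.arctan2(a[1],a[0])).round(2),(np.degrees(np.arctan2(b[1],b[0]))-90).round(2))
print('ring',f(392,243,.034), 'lug',f(256,262,.03))
s=bot.read_state();p,R=s['position'],s['tcp_rot']
print(p)
for x in (.025,):
  for y in (-.017,.017): 
    q=proj(d,p+R@np.array([x,y,-.046])); print('pred crop',(q[0]-100)*2,q[1]*2)
    q=proj(d,p+R@np.array([x+.003,y,-.046])); print('  +3mm',(q[0]-100)*2,q[1]*2)
```

```text
[ 0.5624 -0.2362  0.036 ] [np.float64(0.1255), np.float64(0.1246), np.float64(0.1249), np.float64(0.1241)] 7.39 7.49
[ 0.5628 -0.2367  0.035 ] [np.float64(0.0929), np.float64(0.0923), np.float64(0.093), np.float64(0.0904)] 6.1 8.11
[ 0.5621 -0.2363  0.036 ] [np.float64(0.1093), np.float64(0.1093), np.float64(0.109), np.float64(0.1088)] 7.55 7.65
ring [ 0.55943617 -0.23567389  0.034     ] lug [ 0.48780064 -0.24531465  0.03      ]
[ 0.57959096 -0.29765306  0.18178943]
pred crop 354.85195319070067 437.98770956926325
  +3mm 354.36240405299407 425.38975136302656
pred crop 505.1767329707062 437.48472198708026
  +3mm 505.5495903566158 424.8779451995931
```

The hole ring is at world (0.5594, -0.2357), 3 mm from the block centre (0.5624, -0.2363), and the block yaw is 7.5°. I turn +82.5° about tool z and go over the ring.

Call:
play_rows(motion=[[[0.008, -0.003, 0.01, 0, 0, 7], [0.016, -0.006, 0.02, 0, 0, 14], [0.024, -0.009, 0.03, 0, 0, 21], [0.032, -0.012, 0.04, 0, 0, 28], [0.04, -0.014, 0.05, 0, 0, 35], [0.048, -0.017, 0.06, 0, 0, 42], [0.056, -0.019, 0.07, 0, 0, 49], [0.063, -0.0215, 0.08, 0, 0, 56]]])

```text
time_s: 10.65
position: [0.5584, -0.2345, 0.1022]
tcp_rot: [[0.831, 0.556, 0.0], [0.556, -0.831, 0.0], [0.0, -0.0, -1.0]]
force: [0.7, 0.1, -0.2]
opening: 0.391
grasp_force: 30.0
```

Call:
play_rows(motion=[[[0, 0, 0.01, 0, 0, 7], [0, 0, 0.02, 0, 0, 14], [0, 0, 0.03, 0, 0, 21], [0, 0, 0.03, 0, 0, 26.5], [0, 0, 0.03, 0, 0, 26.5], [0, 0, 0.03, 0, 0, 26.5], [0, 0, 0.03, 0, 0, 26.5]]])

```text
time_s: 11.23
position: [0.5589, -0.2361, 0.0727]
tcp_rot: [[0.991, 0.134, 0.001], [0.134, -0.991, -0.0], [0.001, 0.001, -1.0]]
force: [0.5, 0.3, -1.5]
opening: 0.389
grasp_force: 30.0
```

Run:
```python
from h import *
for i in range(2):
    d=snap('wrist'); s=bot.read_state(); R=s['tcp_rot']; print(s['time_s'],s['position'].round(4),np.degrees(np.arctan2(R[1,0],R[0,0])),R[:,2].round(4),s['force'].round(2),s['joint_positions'].round(1))
print('tool delta',R.T@(np.array([.5585,-.2358,.0482])-s['position']))
```

```text
11.2833 [ 0.5589 -0.2363  0.0728] 7.644231399360207 [ 9.e-04 -6.e-04 -1.e+00] [ 0.8   0.11 -0.61] [-33.5  38.7  91.   -0.   50.2  48.9]
11.3333 [ 0.5588 -0.2365  0.0727] 7.610592083322096 [ 8.e-04 -5.e-04 -1.e+00] [ 0.08 -0.05 -1.65] [-33.5  38.8  91.   -0.   50.2  48.9]
tool delta [-0.00026977 -0.00071204  0.02452049]
```

Call:
play_rows(motion=[[[0, -0.0005, 0.01, 0, 0, 0], [0, -0.0005, 0.018, 0, 0, 0], [0, -0.0005, 0.021, 0, 0, 0], [0, -0.0005, 0.021, 0, 0, 0], [0, -0.0005, 0.021, 0, 0, 0]]])

```text
time_s: 11.75
position: [0.558, -0.236, 0.0504]
tcp_rot: [[0.991, 0.131, -0.001], [0.131, -0.991, 0.001], [-0.001, -0.001, -1.0]]
force: [0.0, 0.3, -1.7]
opening: 0.388
grasp_force: 30.0
```

Call:
play_rows(motion=[[[0, 0, 0.001, 0, 0, 0], [0, 0, 0.002, 0, 0, 0], [0, 0, 0.002, 0, 0, 0]]])

```text
time_s: 12.0
position: [0.5585, -0.2363, 0.0492]
tcp_rot: [[0.991, 0.131, 0.0], [0.131, -0.991, -0.0], [0.0, 0.0, -1.0]]
force: [0.5, 0.2, -0.7]
opening: 0.389
grasp_force: 30.0
```

Call:
play_rows(motion=[[[0, 0, 0.0005, 0, 0, 0], [0, 0, 0.001, 0, 0, 0], [0, 0, 0.001, 0, 0, 0]]])

```text
time_s: 12.25
position: [0.5584, -0.2362, 0.0482]
tcp_rot: [[0.991, 0.13, 0.0], [0.13, -0.991, 0.0], [0.0, -0.0, -1.0]]
force: [-0.9, -0.3, -0.9]
opening: 0.392
grasp_force: 30.0
```

Call:
play_rows(motion=[[[0, 0, 0.0005, 0, 0, 0], [0, 0, 0.001, 0, 0, 0], [0, 0, 0.001, 0, 0, 0]]])

```text
time_s: 12.5
position: [0.5584, -0.2362, 0.0471]
tcp_rot: [[0.991, 0.131, -0.0], [0.131, -0.991, 0.0], [-0.0, -0.0, -1.0]]
force: [-1.2, -0.1, -1.6]
opening: 0.389
grasp_force: 30.0
```

Call:
play_rows(motion=[[[0, 0, 0.0005, 0, 0, 0], [0, 0, 0.001, 0, 0, 0], [0, 0, 0.001, 0, 0, 0]]])

```text
time_s: 12.75
position: [0.5584, -0.2362, 0.046]
tcp_rot: [[0.991, 0.13, -0.0], [0.13, -0.991, 0.0], [-0.0, -0.0, -1.0]]
force: [0.2, 0.1, -1.1]
opening: 0.393
grasp_force: 30.0
```

Call:
play_rows(motion=[[[0, 0, 0.0005, 0, 0, 0], [0, 0, 0.001, 0, 0, 0], [0, 0, 0.001, 0, 0, 0]]])

```text
time_s: 13.0
position: [0.5584, -0.2361, 0.0451]
tcp_rot: [[0.991, 0.131, -0.0], [0.131, -0.991, 0.0], [-0.0, -0.0, -1.0]]
force: [-0.5, -0.3, -1.1]
opening: 0.388
grasp_force: 30.0
```

Call:
play_rows(motion=[[[0, 0, 0.0005, 0, 0, 0], [0, 0, 0.001, 0, 0, 0], [0, 0, 0.001, 0, 0, 0]]])

```text
time_s: 13.25
position: [0.5584, -0.2361, 0.044]
tcp_rot: [[0.991, 0.13, -0.0], [0.13, -0.991, 0.0], [-0.0, -0.0, -1.0]]
force: [0.7, -0.6, -0.6]
opening: 0.388
grasp_force: 30.0
```

Call:
play_rows(motion=[[[0, 0, 0.0005, 0, 0, 0], [0, 0, 0.001, 0, 0, 0], [0, 0, 0.0015, 0, 0, 0], [0, 0, 0.0015, 0, 0, 0]]])

```text
time_s: 13.58
position: [0.5584, -0.2361, 0.0425]
tcp_rot: [[0.991, 0.131, -0.0], [0.131, -0.991, 0.0], [-0.0, -0.0, -1.0]]
force: [-0.6, 0.3, -0.7]
opening: 0.391
grasp_force: 30.0
```

Call:
play_rows(motion=[[[0, 0, 0.0005, 0, 0, 0], [0, 0, 0.001, 0, 0, 0], [0, 0, 0.0015, 0, 0, 0], [0, 0, 0.0015, 0, 0, 0]]])

```text
time_s: 13.92
position: [0.5583, -0.2361, 0.041]
tcp_rot: [[0.991, 0.13, -0.0], [0.13, -0.991, 0.0], [-0.0, -0.0, -1.0]]
force: [-0.6, -0.4, -2.0]
opening: 0.388
grasp_force: 30.0
```

Call:
play_rows(motion=[[[0, 0, 0.0007, 0, 0, 0], [0, 0, 0.0014, 0, 0, 0], [0, 0, 0.002, 0, 0, 0], [0, 0, 0.002, 0, 0, 0]]])

```text
time_s: 14.25
position: [0.5583, -0.2361, 0.039]
tcp_rot: [[0.991, 0.131, -0.0], [0.131, -0.991, 0.0], [-0.0, -0.0, -1.0]]
force: [-0.4, -0.2, -0.1]
opening: 0.389
grasp_force: 30.0
```

Call:
play_rows(motion=[[[0, 0, 0.0007, 0, 0, 0], [0, 0, 0.0014, 0, 0, 0], [0, 0, 0.002, 0, 0, 0], [0, 0, 0.002, 0, 0, 0]]])

```text
time_s: 14.58
position: [0.5583, -0.2361, 0.037]
tcp_rot: [[0.991, 0.131, -0.0], [0.131, -0.991, 0.0], [-0.0, -0.0, -1.0]]
force: [-0.6, -0.1, -0.1]
opening: 0.383
grasp_force: 30.0
```

Call:
play_rows(motion=[[[0, 0, 0.0007, 0, 0, 0], [0, 0, 0.0014, 0, 0, 0], [0, 0, 0.002, 0, 0, 0], [0, 0, 0.002, 0, 0, 0]]])

```text
time_s: 14.92
position: [0.5584, -0.2361, 0.035]
tcp_rot: [[0.991, 0.13, -0.0], [0.13, -0.991, 0.0], [-0.0, -0.0, -1.0]]
force: [-0.5, 0.6, -1.2]
opening: 0.389
grasp_force: 30.0
```

Call:
play_rows(motion=[[[0, 0, 0.0005, 0, 0, 0], [0, 0, 0.001, 0, 0, 0], [0, 0, 0.0015, 0, 0, 0], [0, 0, 0.0015, 0, 0, 0]]])

```text
time_s: 15.25
position: [0.5584, -0.2362, 0.0335]
tcp_rot: [[0.991, 0.131, -0.0], [0.131, -0.991, 0.0], [-0.0, -0.0, -1.0]]
force: [-0.2, 0.2, -0.8]
opening: 0.39
grasp_force: 30.0
```

Call:
play_rows(motion=[[[0, 0, 0.0005, 0, 0, 0], [0, 0, 0.001, 0, 0, 0], [0, 0, 0.001, 0, 0, 0], [0, 0, 0.001, 0, 0, 0]]])

```text
time_s: 15.58
position: [0.5584, -0.2362, 0.0326]
tcp_rot: [[0.991, 0.131, -0.0], [0.131, -0.991, 0.0], [-0.0, -0.0, -1.0]]
force: [0.0, 0.5, -0.4]
opening: 0.389
grasp_force: 30.0
```

Call:
play_rows(motion=[[[0, 0, 0.0005, 0, 0, 0], [0, 0, 0.001, 0, 0, 0], [0, 0, 0.001, 0, 0, 0]]])

```text
time_s: 15.83
position: [0.5585, -0.2363, 0.0322]
tcp_rot: [[0.991, 0.131, 0.0], [0.131, -0.991, -0.0], [0.0, 0.0, -1.0]]
force: [-0.6, -0.3, 2.9]
opening: 0.39
grasp_force: 30.0
```

Call:
play_rows(motion=[[[0, 0, 0.0005, 0, 0, 0], [0, 0, 0.001, 0, 0, 0], [0, 0, 0.001, 0, 0, 0]]])

```text
time_s: 16.08
position: [0.5585, -0.2362, 0.0321]
tcp_rot: [[0.991, 0.131, 0.0], [0.131, -0.991, -0.0], [0.0, 0.0, -1.0]]
force: [-2.1, 1.6, 9.9]
opening: 0.387
grasp_force: 30.0
```

Run:
```python
from h import *
d=snap('side'); s=bot.read_state(); p=s['position']; R=s['tcp_rot']; print(p,s['force'],s['time_s'])
e=snap('scene')
o=R@[0,0,0]
for z in (.034,.05,.064,.078): print(z,'side',proj(d,[p[0],p[1],z]).round(1),'scene',proj(e,[p[0],p[1],z]).round(1))
a=cv2.resize(d['frame'][205:305,300:430,::-1],(400,308),interpolation=2)
b=cv2.resize(e['frame'][170:260,230:330,::-1],(400,360),interpolation=2)
im=np.zeros((360,800,3),np.uint8); im[:308,:400]=a; im[:,400:]=b
cv2.imwrite('pics/f1.png',cv2.convertScaleAbs(im,alpha=1.5,beta=10))
```

```text
[ 0.55857401 -0.23624939  0.0321353 ] [-2.47160131  1.73537029  9.01314953] 16.1333
0.034 side [363.9 257.6] scene [272.6 219.6]
0.05 side [364.3 251.1] scene [272.  214.7]
0.064 side [364.7 245.2] scene [271.5 210.4]
0.078 side [365.1 239.1] scene [271. 206.]
```

View pics/f1.png

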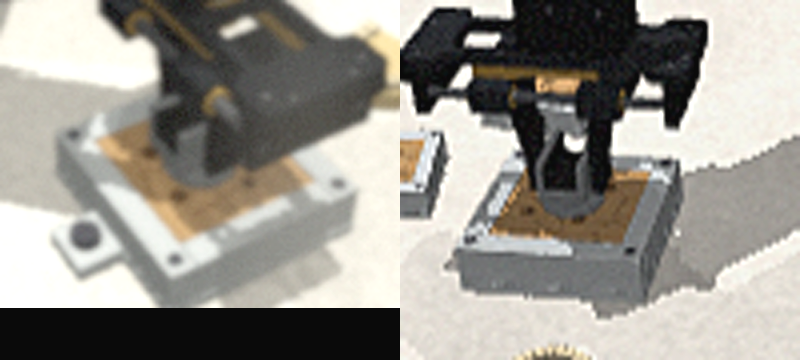

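The foot touched exactly at the seated height (0.0322). In both views it sits flat on the wood with the cradle running front to back. I press a little more, ease off and release.

Call:
play_rows(motion=[[[0, 0, 0.001, 0, 0, 0], [0, 0, 0.001, 0, 0, 0], [0, 0, 0.001, 0, 0, 0]]])

```text
time_s: 16.43
position: [0.5586, -0.2362, 0.0321]
tcp_rot: [[0.991, 0.131, 0.001], [0.131, -0.991, -0.001], [0.001, 0.001, -1.0]]
force: [-2.9, 1.9, 14.8]
opening: 0.387
grasp_force: 30.0
```

Call:
play_rows(motion=[[[0, 0, -0.0015, 0, 0, 0], [0, 0, -0.0015, 0, 0, 0], [0, 0, -0.0015, 0, 0, 0]]])

```text
time_s: 16.68
position: [0.5588, -0.2364, 0.0321]
tcp_rot: [[0.991, 0.131, 0.001], [0.131, -0.991, -0.001], [0.001, 0.001, -1.0]]
force: [-1.0, 0.6, 9.0]
opening: 0.386
grasp_force: 30.0
```

Call:
play_rows(motion=[[[0, 0, 0, 0, 0, 0], [0, 0, 0, 0, 0, 0], [0, 0, 0, 0, 0, 0], [0, 0, 0, 0, 0, 0], [0, 0, 0, 0, 0, 0], [0, 0, 0, 0, 0, 0], [0, 0, 0, 0, 0, 0]]], fingers=0.075)

```text
time_s: 17.27
position: [0.5584, -0.2362, 0.031]
tcp_rot: [[0.991, 0.131, -0.0], [0.131, -0.991, 0.0], [-0.0, -0.0, -1.0]]
force: [0.7, 1.2, 1.3]
opening: 0.815
grasp_force: 0.0
```

Call:
play_rows(motion=[[[0, 0, -0.015, 0, 0, 0], [0, 0, -0.035, 0, 0, 0], [0, 0, -0.07, 0, 0, 0], [0, 0, -0.11, 0, 0, 0], [0, 0, -0.15, 0, 0, 0], [0, 0, -0.15, 0, 0, 0], [0, 0, -0.15, 0, 0, 0]]])

```text
time_s: 17.85
position: [0.5602, -0.2372, 0.1843]
tcp_rot: [[0.991, 0.131, 0.006], [0.131, -0.991, -0.004], [0.005, 0.005, -1.0]]
force: [-0.1, 0.1, 0.3]
opening: 0.863
grasp_force: 0.0
```

Run:
```python
from h import *
s=bot.read_state(); print(s['time_s'],s['position'],s['opening'],s['grasp_force'],s['force'])
for c in ('wrist','scene','side'):
    d=snap(c)
    for n in ('rest','block'):
        for r in finder.recognise(c,n)[:3]: print(c,n,np.round(r['at'],4),round(r['confidence'],2))
```

```text
17.85 [ 0.56023708 -0.2372382   0.18433084] 0.862882841475379 0.0 [-0.05721974  0.07323086  0.28531133]
wrist rest [ 0.5591 -0.2343  0.0623] 0.72
wrist block [ 0.5688 -0.2346  0.0342] 0.86
wrist block [ 0.5412 -0.3964  0.0259] 0.81
wrist block [ 0.4088 -0.3256  0.0233] 0.6
scene rest [0.3946 0.2107 0.0418] 0.8
scene rest [ 0.5771 -0.2398  0.0618] 0.66
scene block [ 0.549  -0.4014  0.0194] 0.93
scene block [ 0.4042 -0.3268  0.0227] 0.66
side rest [ 0.5513 -0.247   0.0632] 0.85
side rest [0.3735 0.1965 0.048 ] 0.74
side block [ 0.3753 -0.3467  0.0212] 0.71
side block [ 0.5323 -0.262   0.0357] 0.69
side block [ 0.521  -0.4191  0.0234] 0.66
```

```bash
python3 -c "
from h import *
print(bot.hand_in())"
```

```text
the job is handed in; nothing more can be done
None
```

The grey rest is seated in the large block's hole, foot at the expected seated height and cradle running front to back. I released it and handed the job in at about 18 s. The peak press was about 15 N, and no spiral was needed because the hole showed in the wrist camera and the spigot dropped straight in.

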